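# Load two dose packs in the cold-seal press and close it

## Robot

A 6-joint arm with a two-finger parallel gripper is mounted at the origin on the work surface. World frame = base frame: x ahead of the robot, y to its left, z up, the work surface at z = 0. Lengths are in mm, angles in rad, forces in N, time in s.
With the tool pointing down it reaches from about 275 to 1000 mm from the base axis. Payload 8.4 kg.
Tool frame: the origin (TCP) lies at the very end of the fingers, on their centre line; the grasp point (between the pads) lies 19 mm behind it; z points along the fingers, y is the direction in which the jaws open and shut (so a half turn about z gives the same grasp; the last joint's range is limited). The gripper opens to 85 mm and grips with 20 to 120 N. Pads are 22 mm wide; open, the fingers measure 114 mm over their backs; the gripper's body (76 mm by 85 mm) begins 54 mm behind the grasp point. The pads swing forward as they close: fully open they stand 13 mm farther back than shut.
Start: joints at [1.282, 0.353, 1.633, -0, 1.155, -0.002], TCP at [176.801, 599.474, 231.281] pointing down, gripper open.
Joint ranges: [-2.63, 2.63], [-0.92, 2.1], [0.06, 2.66], [-1.3, 4.44], [0, 2.69], [-3.02, 3.02]. Speed limits (rad/s): [2.22, 2.22, 2.79, 3.14, 3.14, 3.14].

## Interface

Orientations are given as [roll, pitch, yaw] about the fixed x, y, z axes, in that order (R = Rz(yaw) Ry(pitch) Rx(roll)).
In Python, from rig import r gives the robot as it stands.
- The arm moves only by the tool move_arm, never from a script. Its argument "increments" is a list of rows, each an object of numbers: "tx", "ty", "tz": the shift along the tool's x, y, z in cm; "rx", "ry", "rz": the turn, a rotation vector about the tool's x, y, z in degrees; "gripper": the gripper's target within -1 to 1 (fully open at 1, half-way at 0, shut at -1). A call has 1 to 12 rows; each row shifts and turns the commanded pose from where the row before left it, along the tool's axes as they then stand; what a row does not reach is not made up. A row lasts 1/10 s, in which the tool goes at most 50 mm and 8.59 degrees, less where a joint would pass 70% of its speed; a pose out of reach is approached as far as the arm can. A call is refused whole if a number of a shift passes 5 or a number of a turn 8.59, either way. A call with a gripper value outside its range is refused whole. The fingers move at their own pace and stop on an object; "squeeze" is the grip in N (left out, the last holds). Time passes only in rows, so rows that do not move let the fingers close. It gives the time, the measured TCP pose, the force and the opening at its end, in the units of the state.
- r.sense(): the state, without advancing time (a new reading comes with each control period).
- r.grab_frame(name): name is "scene" or "side" or "wrist"; returns (picture, depth): 384x512x3 uint8, red, green, blue; 384x512 float32, mm along the optical axis (not along the pixel's ray), 0 where there is no reading.
- r.camera_model(name): a dict with "fx", "fy", "cx", "cy" (pixels), "R" (3x3) and "t" (3): a world point X has camera coordinates R X + t; the wrist camera has in their place "hand_eye" (4x4, takes a point from camera to tool coordinates, whose origin is the TCP and whose axes are the flange's). Camera axes: x right, y down, z forward; pixel columns grow to the right and rows downward; lengths in mm; the calibration is good to about 2 mm. A picture is of the moment at which its call begins: read the wrist's pose just before it. camera_model takes no time and is no camera call.
- r.sign_off(): hands the job in, once; it reports no verdict.
Trained networks look in the newest picture that a camera, given by its name, has taken for a name from the list of things; names that differ only in an ending like _2 or _b are one class to them, and where a whole thing is asked for, a point or a joint stands for the part that bears it (a point fixed in the world has none). Each returns a list of dicts, best first, with "confidence" (0 to 1); they miss things now and then, are a little off and sometimes report something else, mostly with a low value. They report only what shows in the picture. A call takes as long as a camera call. They do not tell look-alikes from the thing itself.
- r.cut_out(query, camera): "mask" (384x512 bool, what is visible of it) and "bbox" ([left, top, right, bottom] in pixels, round what is visible of it).
- r.place_of(query, camera): "location" ([row, column] in pixels: a listed point, or the origin of a listed thing).
The state is a dict: "clock": time; "qpos": joint angles; "qvel": joint speeds; "joint_efforts": joint torques, N m; "eef_pos": TCP position; "tcp_rot": TCP orientation; "contact_force": force on the tool from outside, world axes, zero at the start; "wrist_torque": the same for the moment, N m; "opening": opening from 0.0 (shut) to 1.0 (fully open).
Only numpy, scipy, OpenCV 4.12 (cv2) and the standard library are available. Lean on these libraries where they do the work, as an engineer would, in place of code of your own. Each camera call takes 0.05 s, during which the arm holds its last target. There are 200 camera calls.

## Task

Slide exactly two of the three flat dose packs along their lanes into the press bed, right up against the back stop, leaving the third flat pack and the tall carton lying on the infeed part of the deck. Then lower the hinged cover gently onto its stops and lean on its rubber strip with about 15 newtons (never more than 30) for two seconds to set the seals, and let go with the cover left fully shut and the things standing around undisturbed.

Things in the scene. Friction and masses are not known exactly. Their poses are not given: they have to be found in the camera images.
- press: fixed white and metal press. Origin on the table; +x runs along the lanes from infeed to bed (away from the robot), z up. Deck 8 mm thick, x -155 to +115, y -114 to +114 mm. Side walls at y = +-111 mm, 6 mm thick, top at z = 22 mm (x -145 to +5 mm) and 46 mm (x above +5 mm). Infeed: x below -5 mm, near end open. Bed: x = +5 mm up to the back stop at +85 mm.
- lane_mid (a point): centre of the deck's top face at the bed's mouth: x = 0, y = 0, z = 8 mm in the press's frame, axes as the press. Four lanes along x, centred at y = -81, -27, +27, +81 mm, parted by ribs 4 mm wide, tops at z = 18 mm, from x = -120 to +85 mm; free lane width 50 mm
- back_stop (a point): mid foot of the back stop, an upright face across all lanes at x = +85 mm, z = 8 mm in the press's frame, 36 mm high. A pack right against it has its centre at x = +50 mm
- cover: hinged white cover, plate 125 deep x 228 wide x 10 mm, 0.45 kg. Origin on the hinge line (press x = 105, z = 50 mm) at mid width, y along the hinge. Own frame: free edge at x = -125 mm, underside z = 0, outer face z = 10 mm (up when shut). Shut, its axes equal the press's; it opens by turning about +y. Starts 1.2 to 1.45 rad open. Stiff hinge: stays at any angle (4 N at the edge)
- cover_strip (a point): mid point of the rubber pressing strip on the cover's outer face near its free edge (strip 26 mm x 200 mm along the edge, 4 mm proud); in the cover's frame at x = -111, y = 0, z = +14 mm. Shut, it is at x = -6, z = 64 mm in the press's frame. The cover shuts onto slightly springy rubber stops
- pack_a: flat white dose pack, 70 mm long (x) x 44 mm wide (y) x 20 mm high with small domes on top (27 mm in all), 80 g; origin at the centre of its underside; it lies in one of the lanes, long side along the lane
- pack_b: flat white dose pack, 70 mm long (x) x 44 mm wide (y) x 20 mm high with small domes on top (27 mm in all), 80 g; origin at the centre of its underside; it lies in one of the lanes, long side along the lane
- pack_c: flat white dose pack, 70 mm long (x) x 44 mm wide (y) x 20 mm high with small domes on top (27 mm in all), 80 g; origin at the centre of its underside; it lies in one of the lanes, long side along the lane
- carton: tall white carton with a grey band, 70 x 44 x 46 mm high, 90 g, in the remaining lane; too tall for the cover; origin at the centre of its underside
- bottle: white capped pill jar, 72 mm across, 145 mm high, standing to the left (+y) of the press; origin at the centre of its underside; leave alone
- vial: blue vial, 36 mm across, 78 mm high, standing to the right (-y) of the press; origin at the centre of its underside; leave alone
- cap: flat white cap, 54 mm across, 14 mm high, lying to the right (-y) of the press; origin at the centre of its underside; leave alone
There are look-alikes about, which are no part of the job. Leave any purple look-alike of the carton alone.

How it is judged (in metres and radians):
On the way, in this order (a step that is already met when the one before it is completed fails the run):
1. two flat packs are home in the bed, the third and the carton still on the infeed, and the cover still open ((((x of pack_a in the frame of press between -0.12 and -0.045 m and y of pack_a in the frame of press between -0.108 and 0.108 m and z of pack_a in the frame of press below 0.014 m) and (x of pack_b in the frame of press between 0.035 and 0.06 m and y of pack_b in the frame of press between -0.108 and 0.108 m and z of pack_b in the frame of press below 0.014 m) and (x of pack_c in the frame of press between 0.035 and 0.06 m and y of pack_c in the frame of press between -0.108 and 0.108 m and z of pack_c in the frame of press below 0.014 m)) or ((x of pack_b in the frame of press between -0.12 and -0.045 m and y of pack_b in the frame of press between -0.108 and 0.108 m and z of pack_b in the frame of press below 0.014 m) and (x of pack_a in the frame of press between 0.035 and 0.06 m and y of pack_a in the frame of press between -0.108 and 0.108 m and z of pack_a in the frame of press below 0.014 m) and (x of pack_c in the frame of press between 0.035 and 0.06 m and y of pack_c in the frame of press between -0.108 and 0.108 m and z of pack_c in the frame of press below 0.014 m)) or ((x of pack_c in the frame of press between -0.12 and -0.045 m and y of pack_c in the frame of press between -0.108 and 0.108 m and z of pack_c in the frame of press below 0.014 m) and (x of pack_a in the frame of press between 0.035 and 0.06 m and y of pack_a in the frame of press between -0.108 and 0.108 m and z of pack_a in the frame of press below 0.014 m) and (x of pack_b in the frame of press between 0.035 and 0.06 m and y of pack_b in the frame of press between -0.108 and 0.108 m and z of pack_b in the frame of press below 0.014 m))) and x of carton in the frame of press between -0.12 and -0.045 m and y of carton in the frame of press between -0.108 and 0.108 m and z of carton in the frame of press below 0.014 m and angle between cover's own z axis and vertical above 0.6 rad), for 0.1 s.
2. with the cover down on its stops, the fingers press on it with 8 to 25 N for 0.8 s ((((x of pack_a in the frame of press between -0.12 and -0.045 m and y of pack_a in the frame of press between -0.108 and 0.108 m and z of pack_a in the frame of press below 0.014 m) and (x of pack_b in the frame of press between 0.035 and 0.06 m and y of pack_b in the frame of press between -0.108 and 0.108 m and z of pack_b in the frame of press below 0.014 m) and (x of pack_c in the frame of press between 0.035 and 0.06 m and y of pack_c in the frame of press between -0.108 and 0.108 m and z of pack_c in the frame of press below 0.014 m)) or ((x of pack_b in the frame of press between -0.12 and -0.045 m and y of pack_b in the frame of press between -0.108 and 0.108 m and z of pack_b in the frame of press below 0.014 m) and (x of pack_a in the frame of press between 0.035 and 0.06 m and y of pack_a in the frame of press between -0.108 and 0.108 m and z of pack_a in the frame of press below 0.014 m) and (x of pack_c in the frame of press between 0.035 and 0.06 m and y of pack_c in the frame of press between -0.108 and 0.108 m and z of pack_c in the frame of press below 0.014 m)) or ((x of pack_c in the frame of press between -0.12 and -0.045 m and y of pack_c in the frame of press between -0.108 and 0.108 m and z of pack_c in the frame of press below 0.014 m) and (x of pack_a in the frame of press between 0.035 and 0.06 m and y of pack_a in the frame of press between -0.108 and 0.108 m and z of pack_a in the frame of press below 0.014 m) and (x of pack_b in the frame of press between 0.035 and 0.06 m and y of pack_b in the frame of press between -0.108 and 0.108 m and z of pack_b in the frame of press below 0.014 m))) and angle between cover's own z axis and vertical below 0.08 rad and contact force between the fingers and cover between 8 and 25 N), for 0.8 s.
At the end, for the whole second after the job is handed in: Exactly two of the three flat packs lie flat in the bed, centre more than 35 mm along the press x (home is 50 mm); the third flat pack and the tall carton lie upright on the infeed, centre between -120 and -45 mm; the cover is shut within 0.025 rad and everything is at rest ((((x of pack_a in the frame of press between -0.12 and -0.045 m and y of pack_a in the frame of press between -0.108 and 0.108 m and z of pack_a in the frame of press below 0.014 m) and (x of pack_b in the frame of press between 0.035 and 0.06 m and y of pack_b in the frame of press between -0.108 and 0.108 m and z of pack_b in the frame of press below 0.014 m) and (x of pack_c in the frame of press between 0.035 and 0.06 m and y of pack_c in the frame of press between -0.108 and 0.108 m and z of pack_c in the frame of press below 0.014 m)) or ((x of pack_b in the frame of press between -0.12 and -0.045 m and y of pack_b in the frame of press between -0.108 and 0.108 m and z of pack_b in the frame of press below 0.014 m) and (x of pack_a in the frame of press between 0.035 and 0.06 m and y of pack_a in the frame of press between -0.108 and 0.108 m and z of pack_a in the frame of press below 0.014 m) and (x of pack_c in the frame of press between 0.035 and 0.06 m and y of pack_c in the frame of press between -0.108 and 0.108 m and z of pack_c in the frame of press below 0.014 m)) or ((x of pack_c in the frame of press between -0.12 and -0.045 m and y of pack_c in the frame of press between -0.108 and 0.108 m and z of pack_c in the frame of press below 0.014 m) and (x of pack_a in the frame of press between 0.035 and 0.06 m and y of pack_a in the frame of press between -0.108 and 0.108 m and z of pack_a in the frame of press below 0.014 m) and (x of pack_b in the frame of press between 0.035 and 0.06 m and y of pack_b in the frame of press between -0.108 and 0.108 m and z of pack_b in the frame of press below 0.014 m))) and x of carton in the frame of press between -0.12 and -0.045 m and y of carton in the frame of press between -0.108 and 0.108 m and z of carton in the frame of press below 0.014 m and angle between cover's own z axis and vertical below 0.025 rad and angular speed of cover below 0.05 rad/s and linear speed of each of pack_a, pack_b, pack_c below 0.02 m/s); the robot touches nothing.
It fails at once if the cover is pressed or hit with more than 35 N (contact force between cover and anything else above 35 N).
It fails at once if the cover slams: it turns faster than 1 rad/s within 0.2 rad of its stops (angle between cover's own z axis and vertical below 0.2 rad and angular speed of cover above 1 rad/s).
It fails at once if the bottle is shifted by more than 30 mm or knocked over (distance of bottle from where it was at the start of the episode above 0.03 m or angle between bottle's own z axis and vertical above 0.5 rad).
It fails at once if the vial is shifted by more than 30 mm or knocked over (distance of vial from where it was at the start of the episode above 0.03 m or angle between vial's own z axis and vertical above 0.5 rad).
It fails at once if the cap is shifted by more than 30 mm or knocked over (distance of cap from where it was at the start of the episode above 0.03 m or angle between cap's own z axis and vertical above 0.5 rad).
It also fails if it takes over 64 s, if anything falls off the work surface, if the arm or the gripper's body presses on something with over 40 N, if the wrist force passes 120 N, or if a joint passes its speed limit or range.

## Working session

There is one attempt and no reset: what is moved stays moved. The work goes in short steps, Python scripts to look and compute and a tool call to move; the robot and the scene stay as the last step left them, time stands still between calls to the robot, and variables do not carry over. Pictures are saved under pics/ and viewed, about 8 in all and at most 12, crops included, and the job is handed in when it is done.

Besides the shell and the picture viewer there is one more tool, called after "Call:" in YAML: its name, and indented under it one key for each argument. move_arm: Moves the arm, as the interface text tells. Its arguments: {"type":"object","properties":{"increments":{"type":"array","items":{"type":"object","properties":{"tx":{"type":"number"},"ty":{"type":"number"},"tz":{"type":"number"},"rx":{"type":"number"},"ry":{"type":"number"},"rz":{"type":"number"},"gripper":{"type":"number"}}}},"squeeze":{"type":"number"}},"required":["increments"]}

```bash
mkdir -p pics; ls; cat > h.py <<'E'
import numpy as np, cv2
from rig import r
from scipy.spatial.transform import Rotation as Ro
def world(cam,pix,depth,T=None):
    m=r.camera_model(cam); v,u=pix; 
    p=np.array([(u-m["cx"])/m["fx"]*depth,(v-m["cy"])/m["fy"]*depth,depth])
    if "R" in m: return np.array(m["R"]).T@(p-np.array(m["t"]))
    p=(np.array(m["hand_eye"])@np.r_[p,1])[:3]
    return T[0]@p+T[1]
def cloud(cam,d,T=None):
    m=r.camera_model(cam); v,u=np.mgrid[:384,:512]
    p=np.stack([(u-m["cx"])/m["fx"]*d,(v-m["cy"])/m["fy"]*d,d],-1)
    if "R" in m: return (p-np.array(m["t"]))@np.array(m["R"])
    h=np.array(m["hand_eye"]); p=p@h[:3,:3].T+h[:3,3]
    return p@T[0].T+T[1]
def pose():
    s=r.sense(); return Ro.from_euler('xyz',s["tcp_rot"]).as_matrix(),np.array(s["eef_pos"])
def save(n,im): cv2.imwrite(f"pics/{n}.png",im[...,::-1])
E
python3 - <<'E'
from h import *
print(r.sense())
ims=[]
for c in("scene","side"):
    im,d=r.grab_frame(c); ims.append(im); np.save(c+"_d.npy",d); cv2.imwrite(c+".png",im[...,::-1])
    P=cloud(c,d)
    for q in("press","lane_mid","back_stop","cover","cover_strip","pack_a","carton","bottle","vial","cap"):
        for o in r.place_of(q,c)[:5]:
            v,u=o["location"]; vi,ui=int(np.clip(v,0,383)),int(np.clip(u,0,511))
            print(c,q,round(o["confidence"],2),[int(v),int(u)],P[vi,ui].round(0) if d[vi,ui]>0 else None)
save("a_scene",cv2.resize(ims[0],(800,600))); save("a_side",cv2.resize(ims[1],(800,600)))
E
```

```text
pics
{'clock': 0.0, 'qpos': array([ 1.28161619e+00,  3.53624060e-01,  1.63413277e+00, -2.54054257e-06,
        1.15523300e+00, -2.40475340e-03]), 'qvel': array([-0.00103217, -0.0005289 , -0.00072844,  0.00086729,  0.00018424,
       -0.00070052]), 'joint_efforts': array([-1.34889856e-04, -6.05239034e+01, -3.42072237e+01,  4.60582476e-05,
        9.08572722e-03,  6.73068530e-05]), 'eef_pos': array([176.6532448 , 599.00953521, 230.57732617]), 'tcp_rot': array([-3.14019548e+00, -1.03697091e-06,  2.85481830e+00]), 'contact_force': array([ 1.06853087,  0.23988747, -0.30059644]), 'wrist_torque': array([-0.00145266, -0.00185742,  0.04313834]), 'opening': 1.0040173172889453}
scene press 0.73 [219, 276] [647. -15. 172.]
scene press 0.43 [259, 289] [677.  -4.  89.]
scene press 0.19 [265, 291] [680.  -1.  67.]
scene lane_mid 0.77 [219, 274] [646. -18. 173.]
scene back_stop 0.97 [261, 287] [677.  -7.  84.]
scene back_stop 0.4 [188, 254] [519.  10.  54.]
scene cover 0.81 [265, 294] [682.   4.  67.]
scene cover 0.59 [219, 274] [646. -18. 173.]
scene cover_strip 0.65 [223, 299] [661.  13. 163.]
sce
[... 485 characters left out ...]
  30.  16.]
side press 0.47 [171, 214] [660.  20.  14.]
side lane_mid 0.8 [192, 239] [571.  32.  18.]
side back_stop 0.64 [172, 216] [660.  15.   9.]
side back_stop 0.54 [161, 303] [ 559. -140.   12.]
side cover_strip 0.8 [105, 208] [651.  29. 169.]
side pack_a 0.94 [233, 220] [499. 139.  32.]
side pack_a 0.78 [223, 249] [483.  89.  33.]
side pack_a 0.64 [200, 293] [455.  10.  54.]
side carton 0.8 [305, 303] [304. 155.  41.]
side carton 0.78 [210, 275] [462.  47.  50.]
side bottle 0.85 [229, 151] [575. 221.  43.]
side bottle 0.54 [158, 303] [ 565. -147.   13.]
side vial 0.77 [184, 336] [ 453. -114.   24.]
side vial 0.19 [196, 238] [573.  34.   8.]
side cap 0.84 [156, 302] [ 571. -150.   15.]
```

View pics/a_scene.png

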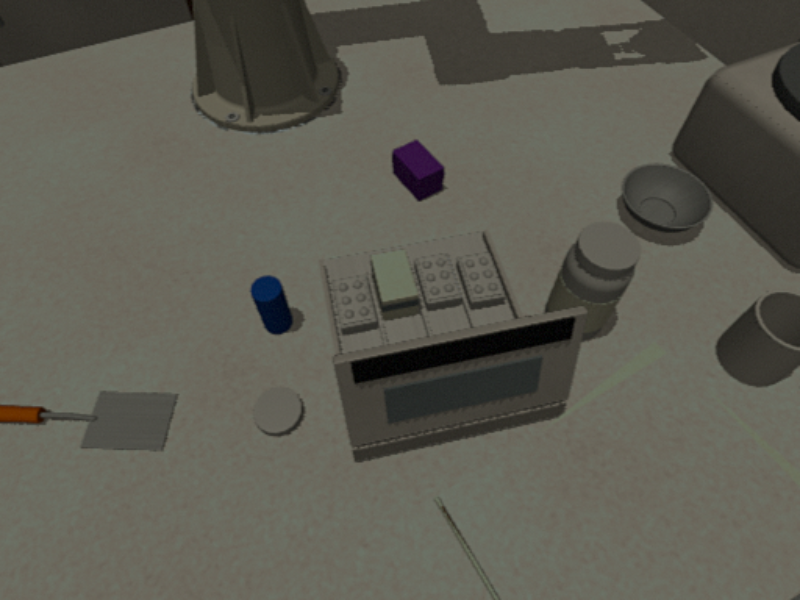

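View pics/a_side.png

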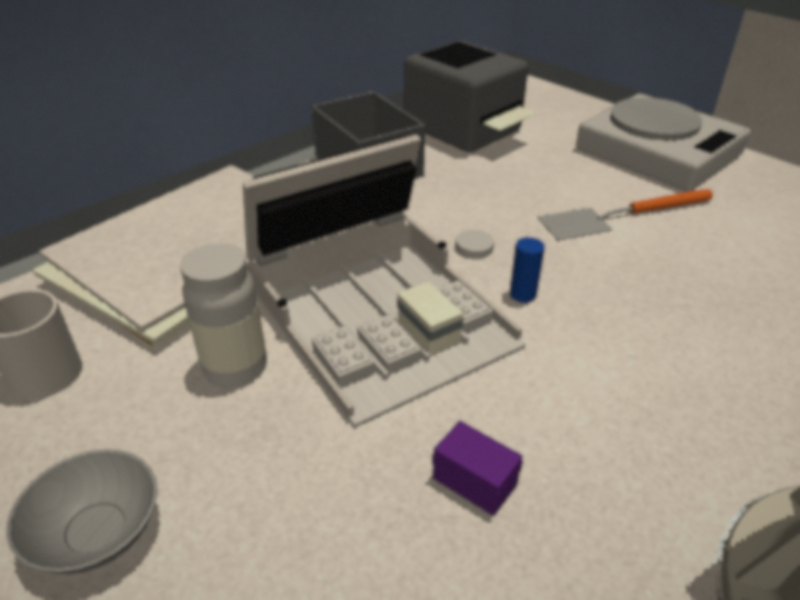

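The scene view shows the press with its infeed facing the robot. In 800x600 pixels, the flat packs are at (352,300), (438,278) and (482,277), the pale-green-topped carton is at (394,278), and the purple look-alike is at (418,170). The bottle, vial and cap sit beside the press. The side view agrees: packs at (343,352), (388,340) and (467,303), carton at (430,310). Next I'll get the press pose from the deck corners and the masks.

```bash
cat > fit.py <<'E'
from h import *
from scipy.optimize import least_squares, minimize
def topheight(px,py):
    """static press height map away from packs: deck/ribs/walls, infeed & bed"""
    h=np.full(px.shape,8.)
    rib=np.min(np.abs(py[...,None]-np.array([-54,0,54])),-1)<2
    h[rib&(px>-120)&(px<85)]=18
    w=np.abs(np.abs(py)-111)<3
    h[w&(px>-145)&(px<5)]=22; h[w&(px>=5)]=46
    out=(px<-155)|(np.abs(py)>114); h[out]=0
    return h
def fit(P,x0):
    P=P.reshape(-1,3); P=P[np.isfinite(P).all(1)]
    def loc(q):
        c,s=np.cos(q[2]),np.sin(q[2]); d=P[:,:2]-q[:2]
        return d@np.array([c,s]),d@np.array([-s,c])
    a,b=loc(x0); P=P[(a>-190)&(a<70)&(abs(b)<135)&(P[:,2]<30)&(P[:,2]>-10)]
    def cost(q):
        a,b=loc(q); return np.minimum(np.abs(topheight(a,b)-P[:,2]),8).mean()
    best=min((minimize(cost,np.array(x0)+[dx,dy,0],method="Nelder-Mead",options=dict(initial_simplex=np.array(x0)+[dx,dy,0]+np.array([[0,0,0],[6,0,0],[0,6,0],[0,0,.05]]))) for dx in(-8,0,8) for dy in(-8,0,8)),key=lambda o:o.fun)
    return best.x,best.fun,len(P)
E
python3 - <<'E'
from fit import *
def ray(cam,pix,z):
    a,b=world(cam,pix,500.),world(cam,pix,1000.); return a+(b-a)*(z-a[2])/(b[2]-a[2])
L=ray("side",(271,226),8)[:2]; R=ray("side",(221,334),8)[:2]
y=(L-R); print(L,R,np.hypot(*y)); yaw=np.arctan2(-y[0],y[1]); u=np.array([np.cos(yaw),np.sin(yaw)])
x0=np.r_[(L+R)/2+155*u,yaw]; print("init",x0)
C={c:cloud(c,np.where(np.load(c+"_d.npy")>0,np.load(c+"_d.npy"),np.nan)) for c in("scene","side")}
for c in C: 
    q,f,n=fit(C[c],x0); print(c,q.round(3),f,n)
    cs,s=np.cos(q[2]),np.sin(q[2]); P=C[c].reshape(-1,3); d=P[:,:2]-q[:2]
    a=d@[cs,s]; b=d@[-s,cs]; z=P[:,2]
    for l in(-81,-27,27,81):
        k=(abs(b-l)<18)&(z>24)&(z<62)&(a>-150)&(a<0)
        if k.sum()>5: print(l,k.sum(),np.percentile(a[k],[2,98]).round(),np.percentile(z[k],[50,98]).round())
    k=(abs(b)<90)&(a>40)&(a<110)&(z>75)&(z<155)
    m=np.polyfit(z[k],a[k],1); print("cover slope angle open",np.pi/2-np.arctan(-m[0]),"a at z=166",np.polyval(m,166), "top z",np.nanpercentile(z[(abs(b)<100)&(a>20)&(a<110)],99))
E
```

```text
[446.73103408 172.90999778] [399.71221079 -42.41606209] 220.3998226051667
init [ 5.74653411e+02  3.21801644e+01 -2.14986476e-01]
scene [ 5.71823e+02  3.07300e+01 -2.08000e-01] 2.772573687111207 8326
-81 604 [-100.  -33.] [29. 34.]
-27 745 [-109.  -41.] [53. 55.]
27 557 [-111.  -43.] [29. 34.]
81 549 [-100.  -33.] [29. 34.]
cover slope angle open 1.3004329981774818 a at z=166 87.57022040706372 top z 173.00536431607023
side [ 5.75789e+02  2.86540e+01 -2.11000e-01] 2.6438633104035145 13024
-81 415 [-107.  -40.] [29. 34.]
-27 711 [-117.  -49.] [53. 55.]
27 562 [-117.  -51.] [29. 35.]
81 609 [-107.  -41.] [29. 34.]
cover slope angle open 1.5075370674376325 a at z=166 68.20898359486128 top z 172.15712278979385
```

Call:
move_arm:
  increments:
    - {"tx": -2, "ty": -2, "gripper": 0}
    - {"tx": -3.5, "ty": -3.4}
    - {"tx": -3.5, "ty": -3.4}
    - {"tx": -3.5, "ty": -3.4}
    - {"tx": -3.5, "ty": -3.4}
    - {"tx": -3.5, "ty": -3.4}
    - {"tx": -3.5, "ty": -3.4}
    - {"tx": -3.5, "ty": -3.4}
    - {"tx": -3.5, "ty": -3.4}
    - {"tx": -3.5, "ty": -3.4}
    - {"tx": -3.5, "ty": -3.4}
    - {"tx": -3, "ty": -3}

```text
invalid input
```

```bash
python3 - <<'E'
from fit import *
s=r.sense(); print({k:np.round(s[k],3) for k in("clock","eef_pos","tcp_rot","opening","qpos")})
print(np.round(r.camera_model("wrist")["hand_eye"],2))
q=np.array([573.5,29.8,-.21]); cs,sn=np.cos(q[2]),np.sin(q[2])
for c in("scene","side"):
    d=np.load(c+"_d.npy"); P=cloud(c,np.where(d>0,d,np.nan)).reshape(-1,3); e=P[:,:2]-q[:2]
    a=e@[cs,sn]; b=e@[-sn,cs]; z=P[:,2]
    for n,k in(("bottle",(b>125)&(b<260)&(abs(a)<150)&(z>100)),("vial",(b<-125)&(b>-220)&(a<-10)&(a>-150)&(z>60))):
        if k.sum()>5: print(c,n,np.percentile(a[k],[2,98]).round(),np.percentile(b[k],[2,98]).round(),z[k].max().round())
T=pose(); im,d=r.grab_frame("wrist"); save("w1",im); P=cloud("wrist",np.where(d>0,d,np.nan),T)
print(fit(P,q))
E
```

```text
{'clock': np.float64(1.1), 'eef_pos': array([176.804, 599.46 , 231.276]), 'tcp_rot': array([-3.142, -0.   ,  2.855]), 'opening': np.float64(0.998), 'qpos': array([ 1.282,  0.353,  1.633,  0.   ,  1.155, -0.002])}
[[   0.     -0.95   -0.31   78.88]
 [   1.      0.     -0.     -0.91]
 [   0.     -0.31    0.95 -143.27]
 [   0.      0.      0.      1.  ]]
scene bottle [-28.  32.] [148. 208.] 147.0
scene vial [-90. -57.] [-191. -159.] 80.0
side bottle [-38.  22.] [153. 215.] 147.0
side vial [-93. -62.] [-190. -158.] 80.0
(array([ 5.655e+02,  2.180e+01, -2.100e-01]), np.float64(1.3558615361013777), 141)
```

Call:
move_arm:
  increments:
    - {"tx": -2, "ty": -2, "tz": 0, "rx": 0, "ry": 0, "rz": 0, "gripper": 0}
    - {"tx": -3.5, "ty": -3.4, "tz": 0, "rx": 0, "ry": 0, "rz": 0, "gripper": 0}
    - {"tx": -3.5, "ty": -3.4, "tz": 0, "rx": 0, "ry": 0, "rz": 0, "gripper": 0}
    - {"tx": -3.5, "ty": -3.4, "tz": 0, "rx": 0, "ry": 0, "rz": 0, "gripper": 0}
    - {"tx": -3.5, "ty": -3.4, "tz": 0, "rx": 0, "ry": 0, "rz": 0, "gripper": 0}
    - {"tx": -3.5, "ty": -3.4, "tz": 0, "rx": 0, "ry": 0, "rz": 0, "gripper": 0}
    - {"tx": -3.5, "ty": -3.4, "tz": 0, "rx": 0, "ry": 0, "rz": 0, "gripper": 0}
    - {"tx": -3.5, "ty": -3.4, "tz": 0, "rx": 0, "ry": 0, "rz": 0, "gripper": 0}
    - {"tx": -3.5, "ty": -3.4, "tz": 0, "rx": 0, "ry": 0, "rz": 0, "gripper": 0}
    - {"tx": -3.5, "ty": -3.4, "tz": 0, "rx": 0, "ry": 0, "rz": 0, "gripper": 0}
    - {"tx": -3.5, "ty": -3.4, "tz": 0, "rx": 0, "ry": 0, "rz": 0, "gripper": 0}
    - {"tx": -3, "ty": -3, "tz": 0, "rx": 0, "ry": 0, "rz": 0, "gripper": 0}

```text
clock: 2.35
eef_pos: [451.1, 110.1, 231.7]
tcp_rot: [3.141, 0.001, 2.854]
contact_force: [0.6, 1.2, -0.7]
opening: 0.498
```

Call:
move_arm:
  increments:
    - {"tx": 0, "ty": 0, "tz": 0, "rx": 0, "ry": 0, "rz": -4.4, "gripper": 0}
    - {"tx": 0, "ty": 0, "tz": 0, "rx": 0, "ry": 0, "rz": 0, "gripper": 0}
    - {"tx": 0, "ty": 0, "tz": 0, "rx": 0, "ry": 0, "rz": 0, "gripper": 0}

```text
clock: 2.65
eef_pos: [449.9, 112.4, 231.3]
tcp_rot: [3.142, -0.0, 2.93]
contact_force: [0.5, 0.1, -0.1]
opening: 0.501
```

```bash
cat > look.py <<'E'
from fit import *
import sys
n=sys.argv[1]; q=np.array([float(v) for v in sys.argv[2].split(",")]); refit=len(sys.argv)>3
T=pose(); s=r.sense(); print(np.round(s["clock"],2),np.round(s["eef_pos"],1),np.round(s["tcp_rot"],3),round(s["opening"],3),np.round(s["contact_force"],1))
im,d=r.grab_frame("wrist"); save(n,im); P=cloud("wrist",np.where(d>0,d,np.nan),T)
if refit:
    for k in range(2):
        q,f,m=fit(P,q)
    print("press",q.round(3),f,m)
def rep(q,P,T):
    cs,sn=np.cos(q[2]),np.sin(q[2]); P=P.reshape(-1,3); e=P[:,:2]-q[:2]; a=e@[cs,sn]; b=e@[-sn,cs]; z=P[:,2]
    for l in(-81,-27,27,81):
        for lo in (24,40):
            k=(abs(b-l)<24)&(z>lo)&(z<(38 if lo==24 else 60))&(a>-150)&(a<84)
            if k.sum()>25: print("lane",l,"z>",lo,k.sum(),"x",np.percentile(a[k],[2,98]).round(1),"y",np.percentile(b[k],[2,98]).round(1))
    e=T[1][:2]-q[:2]; print("tcp in press",(e@[cs,sn]).round(1),(e@[-sn,cs]).round(1),"tool y vs press y deg",np.degrees(np.arctan2(T[0][1,1],T[0][0,1])-q[2]-np.pi/2).round(2))
rep(q,P,T)
E
python3 look.py w2 573.5,29.8,-.21 1
```

```text
2.65 [449.9 112.4 231.3] [ 3.142 -0.     2.93 ] 0.501 [ 0.5  0.1 -0.1]
press [ 5.74311e+02  2.89710e+01 -2.06000e-01] 1.9463545890276668 22111
lane -81 z> 24 1477 x [-105.1  -38.2] y [-100.7  -59. ]
lane -27 z> 24 171 x [-114.8  -50.2] y [-47.8  -5.6]
lane -27 z> 40 1837 x [-114.6  -47.9] y [-48.5  -5.9]
lane 27 z> 24 1548 x [-115.3  -48.7] y [ 6.6 49.1]
lane 81 z> 24 1508 x [-105.   -37.5] y [ 58.9 101.3]
tcp in press -138.8 56.2 tool y vs press y deg -0.35
```

View pics/w2.png

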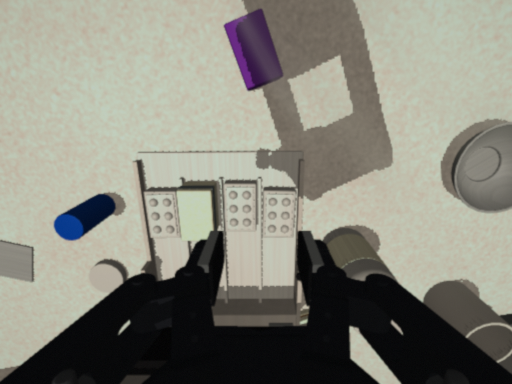

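Call:
move_arm:
  increments:
    - {"tx": 0, "ty": -0.2, "tz": 3, "rx": 0, "ry": 0, "rz": -0.3, "gripper": 0}
    - {"tx": 0, "ty": 0, "tz": 4, "rx": 0, "ry": 0, "rz": 0, "gripper": 0}
    - {"tx": 0, "ty": 0, "tz": 4, "rx": 0, "ry": 0, "rz": 0, "gripper": 0}
    - {"tx": 0, "ty": 0, "tz": 4, "rx": 0, "ry": 0, "rz": 0, "gripper": 0}
    - {"tx": 0, "ty": 0, "tz": 3, "rx": 0, "ry": 0, "rz": 0, "gripper": 0}
    - {"tx": 0, "ty": 0, "tz": 1.5, "rx": 0, "ry": 0, "rz": 0, "gripper": 0}
    - {"tx": 0, "ty": 0, "tz": 1, "rx": 0, "ry": 0, "rz": 0, "gripper": 0}
    - {"tx": 0, "ty": 0, "tz": 0, "rx": 0, "ry": 0, "rz": 0, "gripper": 0}
    - {"tx": 0, "ty": 0, "tz": 0, "rx": 0, "ry": 0, "rz": 0, "gripper": 0}

```text
clock: 3.6
eef_pos: [450.1, 110.8, 26.8]
tcp_rot: [3.141, 0.001, 2.937]
contact_force: [0.6, 0.1, -0.4]
opening: 0.503
```

```bash
python3 look.py w3 574.3,29,-.206; python3 - <<'E'
from h import *
im,d=r.grab_frame("side"); save("s3",cv2.resize(im[120:290,150:370],(800,618))[:600])
E
```

```text
3.6 [450.1 110.8  26.8] [3.141e+00 1.000e-03 2.937e+00] 0.503 [ 0.6  0.1 -0.4]
lane -81 z> 24 2808 x [-106.1  -62.1] y [-101.1  -64. ]
lane -27 z> 24 787 x [-115.4  -59.7] y [-49.5  -5.7]
lane -27 z> 40 1840 x [-115.3  -63.2] y [-49.2  -5.8]
lane 27 z> 24 2127 x [-148.9  -79.9] y [24.7 49.2]
lane 27 z> 40 716 x [-149.9 -128.8] y [19.3 32.8]
lane 81 z> 24 1697 x [-149.2  -79.1] y [59.  83.7]
lane 81 z> 40 706 x [-149.9 -128.7] y [75.2 88.5]
tcp in press -138.3 54.7 tool y vs press y deg 0.09
```

View pics/s3.png

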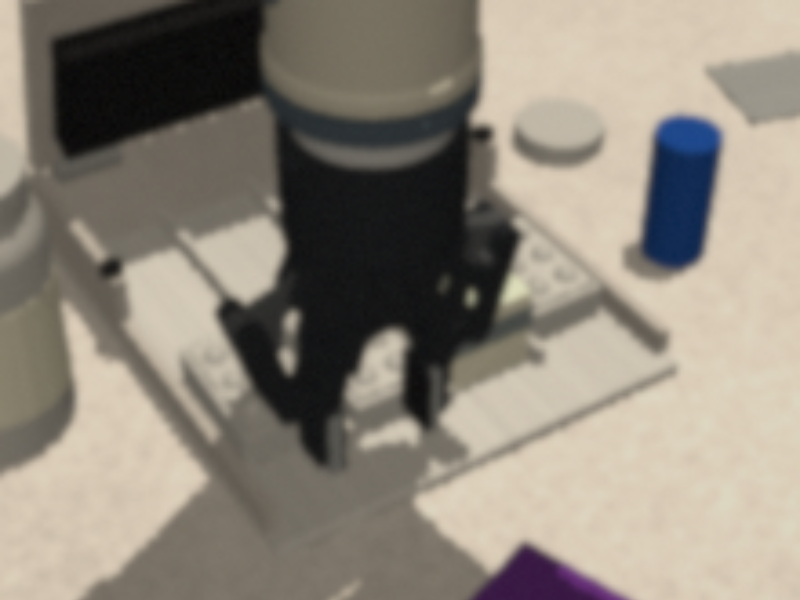

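The side view shows both fingertips behind the two packs in lanes +27 and +81, clear of the carton. Next I lower a bit and push.

Call:
move_arm:
  increments:
    - {"tx": 0, "ty": -0.1, "tz": 0.7, "rx": 0, "ry": 0, "rz": 0, "gripper": 0}
    - {"tx": 0, "ty": 0, "tz": 0.5, "rx": 0, "ry": 0, "rz": 0, "gripper": 0}
    - {"tx": -0.5, "ty": 0, "tz": 0, "rx": 0, "ry": 0, "rz": 0, "gripper": 0}
    - {"tx": -1, "ty": 0, "tz": 0, "rx": 0, "ry": 0, "rz": 0, "gripper": 0}
    - {"tx": -1.2, "ty": 0, "tz": 0, "rx": 0, "ry": 0, "rz": 0, "gripper": 0}
    - {"tx": -1.2, "ty": 0, "tz": 0, "rx": 0, "ry": 0, "rz": 0, "gripper": 0}
    - {"tx": -1.2, "ty": 0, "tz": 0, "rx": 0, "ry": 0, "rz": 0, "gripper": 0}
    - {"tx": -1.2, "ty": 0, "tz": 0, "rx": 0, "ry": 0, "rz": 0, "gripper": 0}
    - {"tx": -1.2, "ty": 0, "tz": 0, "rx": 0, "ry": 0, "rz": 0, "gripper": 0}
    - {"tx": -1.2, "ty": 0, "tz": 0, "rx": 0, "ry": 0, "rz": 0, "gripper": 0}
    - {"tx": -1.2, "ty": 0, "tz": 0, "rx": 0, "ry": 0, "rz": 0, "gripper": 0}
    - {"tx": -1, "ty": 0, "tz": 0, "rx": 0, "ry": 0, "rz": 0, "gripper": 0}

```text
clock: 4.9
eef_pos: [557.5, 86.9, 14.3]
tcp_rot: [3.141, 0.001, 2.937]
contact_force: [-2.3, 1.1, 1.6]
opening: 0.499
```

```bash
python3 look.py w4 574.3,29,-.206
```

```text
4.9 [557.5  86.9  14.3] [3.141e+00 1.000e-03 2.937e+00] 0.499 [-2.3  1.1  1.6]
lane -81 z> 24 789 x [-72.6 -37. ] y [-84.2 -69.2]
lane -27 z> 24 1882 x [-113.5  -47. ] y [-6.8 -5.5]
lane -27 z> 40 20939 x [-113.5  -47.4] y [-47.2  -5.8]
lane 27 z> 24 2785 x [-39.7  17.8] y [20.1 50. ]
lane 27 z> 40 927 x [-40.8 -18.8] y [15.1 31.3]
lane 81 z> 24 2238 x [-39.7  16.5] y [ 60.7 100.3]
lane 81 z> 40 956 x [-40.8  13.3] y [ 73.8 104.7]
tcp in press -28.3 53.3 tool y vs press y deg 0.07
```

View pics/w4.png

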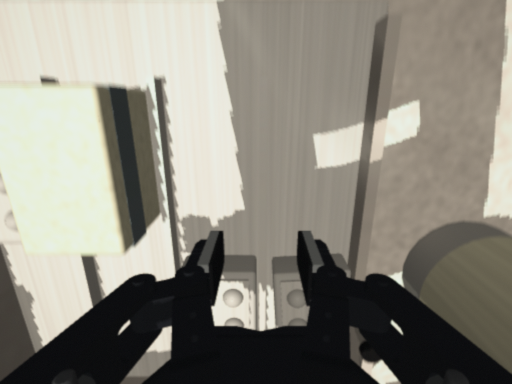

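Both packs are riding in front of the fingertips, at about (235,290) and (295,290). The carton hasn't moved. I'll keep pushing.

Call:
move_arm:
  increments:
    - {"tx": -0.8, "ty": 0, "tz": 0, "rx": 0, "ry": 0, "rz": 0, "gripper": 0}
    - {"tx": -0.8, "ty": 0, "tz": 0, "rx": 0, "ry": 0, "rz": 0, "gripper": 0}
    - {"tx": -0.6, "ty": 0, "tz": 0, "rx": 0, "ry": 0, "rz": 0, "gripper": 0}
    - {"tx": -0.4, "ty": 0, "tz": 0, "rx": 0, "ry": 0, "rz": 0, "gripper": 0}
    - {"tx": -0.2, "ty": 0, "tz": 0, "rx": 0, "ry": 0, "rz": 0, "gripper": 0}
    - {"tx": -0.1, "ty": 0, "tz": 0, "rx": 0, "ry": 0, "rz": 0, "gripper": 0}
    - {"tx": 0, "ty": 0, "tz": 0, "rx": 0, "ry": 0, "rz": 0, "gripper": 0}

```text
clock: 5.65
eef_pos: [584.6, 81.2, 14.3]
tcp_rot: [-3.142, 0.0, 2.937]
contact_force: [-1.0, -0.5, 0.1]
opening: 0.496
```

Call:
move_arm:
  increments:
    - {"tx": -0.1, "ty": 0, "tz": 0, "rx": 0, "ry": 0, "rz": 0, "gripper": 0}
    - {"tx": -0.1, "ty": 0, "tz": 0, "rx": 0, "ry": 0, "rz": 0, "gripper": 0}
    - {"tx": -0.1, "ty": 0, "tz": 0, "rx": 0, "ry": 0, "rz": 0, "gripper": 0}
    - {"tx": 0, "ty": 0, "tz": 0, "rx": 0, "ry": 0, "rz": 0, "gripper": 0}

```text
clock: 6.05
eef_pos: [587.9, 80.6, 14.3]
tcp_rot: [3.142, 0.0, 2.937]
contact_force: [0.5, 0.1, -0.3]
opening: 0.502
```

Call:
move_arm:
  increments:
    - {"tx": -0.1, "ty": 0, "tz": 0, "rx": 0, "ry": 0, "rz": 0, "gripper": 0}
    - {"tx": -0.1, "ty": 0, "tz": 0, "rx": 0, "ry": 0, "rz": 0, "gripper": 0}
    - {"tx": 0, "ty": 0, "tz": 0, "rx": 0, "ry": 0, "rz": 0, "gripper": 0}

```text
clock: 6.35
eef_pos: [588.5, 80.4, 14.2]
tcp_rot: [-3.141, -0.002, 2.937]
contact_force: [-5.3, 1.6, 2.7]
opening: 0.502
```

Call:
move_arm:
  increments:
    - {"tx": 0.5, "ty": 0, "tz": 0, "rx": 0, "ry": 0, "rz": 0, "gripper": 0}
    - {"tx": 1.5, "ty": 0, "tz": 0, "rx": 0, "ry": 0, "rz": 0, "gripper": 0}
    - {"tx": 3, "ty": 0, "tz": 0, "rx": 0, "ry": 0, "rz": 0, "gripper": 0}
    - {"tx": 2, "ty": 0, "tz": -2, "rx": 0, "ry": 0, "rz": 0, "gripper": 0}
    - {"tx": 1, "ty": 0, "tz": -4, "rx": 0, "ry": 0, "rz": 0, "gripper": 0}
    - {"tx": 0, "ty": 0, "tz": -5, "rx": 0, "ry": 0, "rz": 0, "gripper": 0}
    - {"tx": 0, "ty": 0, "tz": -5, "rx": 0, "ry": 0, "rz": 0, "gripper": -1}
    - {"tx": 0, "ty": 0, "tz": -4, "rx": 0, "ry": 0, "rz": 0, "gripper": -1}
    - {"tx": 0, "ty": 0, "tz": -4, "rx": 0, "ry": 0, "rz": 0, "gripper": -1}
    - {"tx": 0, "ty": 0, "tz": -2, "rx": 0, "ry": 0, "rz": 0, "gripper": -1}
    - {"tx": 0, "ty": 0, "tz": 0, "rx": 0, "ry": 0, "rz": 0, "gripper": -1}
    - {"tx": 0, "ty": 0, "tz": 0, "rx": 0, "ry": 0, "rz": 0, "gripper": -1}

```text
clock: 7.55
eef_pos: [511.2, 96.5, 274.2]
tcp_rot: [3.141, 0.001, 2.937]
contact_force: [-0.8, 0.6, -0.1]
opening: -0.001
```

```bash
python3 look.py w5 574.3,29,-.206; cat > cov.py <<'E'
from h import *
import sys
q=np.array([574.3,29,-.206]); cs,sn=np.cos(q[2]),np.sin(q[2])
for c in sys.argv[1:]:
    im,d=r.grab_frame(c); P=cloud(c,np.where(d>0,d,np.nan)).reshape(-1,3)
    save("last_"+c,im)
    e=P[:,:2]-q[:2]; a=e@[cs,sn]; b=e@[-sn,cs]; z=P[:,2]
    k=(abs(b)<105)&(a>-30)&(a<125)&(z>57)&(z<190)
    X=np.c_[a,z][k]
    if len(X)<50: print(c,"few",len(X)); continue
    import warnings
    line=cv2.fitLine(X.astype(np.float32),cv2.DIST_HUBER,0,.01,.01).ravel()
    th=np.arctan2(abs(line[1]),abs(line[0])); print(c,"theta",th.round(3),"z range",np.percentile(z[k],[2,99]).round(1),"x range",np.percentile(a[k],[2,98]).round(1),"res",np.std((X-line[2:])@[-line[1],line[0]]).round(1),len(X))
E
python3 cov.py scene side
```

```text
7.55 [511.2  96.5 274.2] [3.141e+00 1.000e-03 2.937e+00] -0.001 [-0.8  0.6 -0.1]
lane -81 z> 24 1426 x [-104.9  -37.5] y [-100.8  -58.6]
lane -27 z> 24 92 x [-114.7  -48.9] y [-46.5  -5.7]
lane -27 z> 40 1746 x [-113.9  -46.2] y [-48.6  -5.9]
lane 27 z> 24 581 x [14.6 69.5] y [ 6.8 49. ]
lane 81 z> 24 675 x [13.8 76.2] y [ 61.6 104.3]
tcp in press -75.6 53.2 tool y vs press y deg 0.07
scene theta 1.322 z range [ 60.2 172.9] x range [ 74.2 112.4] res 2.8 8124
side theta 1.546 z range [ 70.7 172.4] x range [63.5 85.1] res 5.7 5100
```

View pics/w5.png

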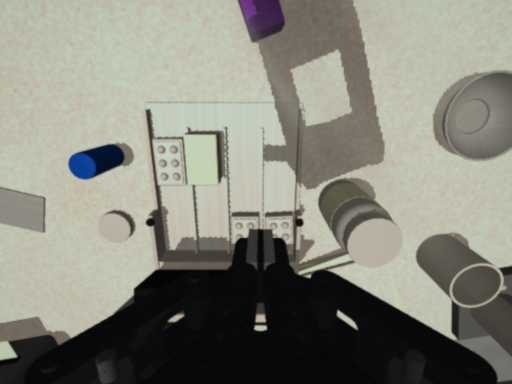

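Call:
move_arm:
  increments:
    - {"tx": -2.1, "ty": -0.6, "tz": 0, "rx": 0, "ry": 0, "rz": 0, "gripper": -1}
    - {"tx": -4.1, "ty": -1.2, "tz": 0, "rx": 0, "ry": 0, "rz": 0, "gripper": -1}
    - {"tx": -4.1, "ty": -1.1, "tz": 0, "rx": 0, "ry": 0, "rz": 0, "gripper": -1}
    - {"tx": -4.1, "ty": -1.1, "tz": 0, "rx": 0, "ry": 0, "rz": 0, "gripper": -1}
    - {"tx": -4.1, "ty": -1.1, "tz": 0, "rx": 0, "ry": 0, "rz": 0, "gripper": -1}
    - {"tx": -2.1, "ty": -0.3, "tz": 0, "rx": 0, "ry": 0, "rz": 0, "gripper": -1}
    - {"tx": 0, "ty": 0, "tz": 3, "rx": 0, "ry": 0, "rz": 0, "gripper": -1}
    - {"tx": 0, "ty": 0, "tz": 4, "rx": 0, "ry": 0, "rz": 0, "gripper": -1}
    - {"tx": 0, "ty": 0, "tz": 3, "rx": 0, "ry": 0, "rz": 0, "gripper": -1}
    - {"tx": 0, "ty": 0, "tz": 1, "rx": 0, "ry": 0, "rz": 0, "gripper": -1}
    - {"tx": 0, "ty": 0, "tz": 0, "rx": 0, "ry": 0, "rz": 0, "gripper": -1}
    - {"tx": 0, "ty": 0, "tz": 0, "rx": 0, "ry": 0, "rz": 0, "gripper": -1}

```text
clock: 8.9
eef_pos: [702.6, 1.8, 165.2]
tcp_rot: [3.141, 0.001, 2.937]
contact_force: [0.2, -0.8, 0.7]
opening: -0.001
```

```bash
python3 cov.py scene; python3 - <<'E'
from h import *
q=np.array([574.3,29,-.206]); T=pose(); e=T[1][:2]-q[:2]; cs,sn=np.cos(q[2]),np.sin(q[2]); print(e@[cs,sn],e@[-sn,cs],T[1][2])
im=cv2.imread("pics/last_scene.png"); cv2.imwrite("pics/s6.png",cv2.resize(im[110:310,190:450],(780,600)))
# path of TCP (press frame) vs theta; contact at cover x=-111,z=14, near-face offset 11
for th in np.arange(1.3,-.01,-.1):
    c,s=np.cos(th),np.sin(th); print(th.round(2),round(105-111*c+14*s+11,1),round(50+111*s+14*c,1))
E
```

```text
scene theta 1.32 z range [ 58.8 172.7] x range [ 74.8 112.8] res 2.4 4202
131.57415302587034 -0.3041937494615389 165.9958289763795
1.3 99.8 160.7
1.2 88.8 158.5
1.1 78.1 155.3
1.0 67.8 151.0
0.9 58.0 145.7
0.8 48.7 139.4
0.7 40.1 132.2
0.6 32.3 124.2
0.5 25.3 115.5
0.4 19.2 106.1
0.3 14.1 96.2
0.2 10.0 85.8
0.1 7.0 75.0
-0.0 5.0 64.0
```

View pics/s6.png

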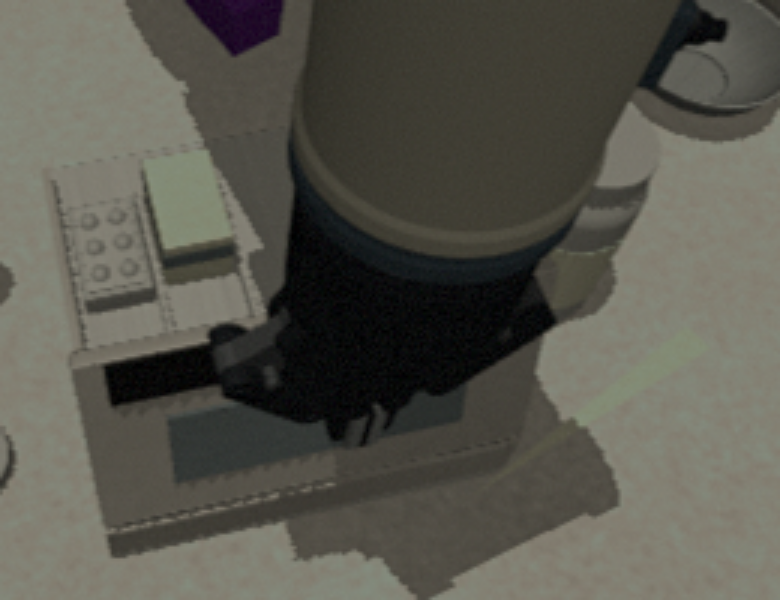

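The crop shows the closed fingers at (360,420), behind the cover's outer face at mid width. The third pack (115,245) and the carton (190,205) are undisturbed. Next I draw the cover along its arc.

Call:
move_arm:
  increments:
    - {"tx": 1.2, "ty": 0, "tz": 0.2, "rx": 0, "ry": 0, "rz": 0, "gripper": -1}
    - {"tx": 1.0, "ty": 0, "tz": 0.2, "rx": 0, "ry": 0, "rz": 0, "gripper": -1}
    - {"tx": 0.6, "ty": 0, "tz": 0.1, "rx": 0, "ry": 0, "rz": 0, "gripper": -1}
    - {"tx": 0.4, "ty": 0, "tz": 0, "rx": 0, "ry": 0, "rz": 0, "gripper": -1}
    - {"tx": 0.5, "ty": 0, "tz": 0.1, "rx": 0, "ry": 0, "rz": 0, "gripper": -1}
    - {"tx": 0.6, "ty": 0, "tz": 0.12, "rx": 0, "ry": 0, "rz": 0, "gripper": -1}
    - {"tx": 0.53, "ty": 0, "tz": 0.16, "rx": 0, "ry": 0, "rz": 0, "gripper": -1}
    - {"tx": 0.53, "ty": 0, "tz": 0.16, "rx": 0, "ry": 0, "rz": 0, "gripper": -1}
    - {"tx": 0.51, "ty": 0, "tz": 0.21, "rx": 0, "ry": 0, "rz": 0, "gripper": -1}
    - {"tx": 0.51, "ty": 0, "tz": 0.21, "rx": 0, "ry": 0, "rz": 0, "gripper": -1}

```text
clock: 9.95
eef_pos: [639.0, 14.9, 149.5]
tcp_rot: [3.141, -0.0, 2.937]
contact_force: [2.2, -0.0, 2.6]
opening: 0.002
```

```bash
python3 cov.py scene side
```

```text
scene theta 1.026 z range [ 59.2 173.9] x range [ 44.9 110.5] res 4.8 9258
side theta 1.275 z range [ 63.8 184.1] x range [37.2 76.4] res 8.1 4146
```

Call:
move_arm:
  increments:
    - {"tx": 0.49, "ty": 0, "tz": 0.26, "rx": 0, "ry": 0, "rz": 0, "gripper": -1}
    - {"tx": 0.49, "ty": 0, "tz": 0.27, "rx": 0, "ry": 0, "rz": 0, "gripper": -1}
    - {"tx": 0.46, "ty": 0, "tz": 0.31, "rx": 0, "ry": 0, "rz": 0, "gripper": -1}
    - {"tx": 0.47, "ty": 0, "tz": 0.32, "rx": 0, "ry": 0, "rz": 0, "gripper": -1}
    - {"tx": 0.43, "ty": 0, "tz": 0.36, "rx": 0, "ry": 0, "rz": 0, "gripper": -1}
    - {"tx": 0.43, "ty": 0, "tz": 0.36, "rx": 0, "ry": 0, "rz": 0, "gripper": -1}
    - {"tx": 0.39, "ty": 0, "tz": 0.4, "rx": 0, "ry": 0, "rz": 0, "gripper": -1}
    - {"tx": 0.39, "ty": 0, "tz": 0.4, "rx": 0, "ry": 0, "rz": 0, "gripper": -1}
    - {"tx": 0.35, "ty": 0, "tz": 0.43, "rx": 0, "ry": 0, "rz": 0, "gripper": -1}
    - {"tx": 0.35, "ty": 0, "tz": 0.44, "rx": 0, "ry": 0, "rz": 0, "gripper": -1}

```text
clock: 11.05
eef_pos: [597.5, 23.4, 113.8]
tcp_rot: [-3.142, -0.0, 2.937]
contact_force: [1.6, 0.5, 0.9]
opening: -0.001
```

```bash
python3 cov.py scene
```

```text
scene theta 0.533 z range [ 59.7 186.3] x range [  5.6 107. ] res 16.6 10798
```

Call:
move_arm:
  increments:
    - {"tx": 0.31, "ty": 0, "tz": 0.47, "rx": 0, "ry": 0, "rz": 0, "gripper": -1}
    - {"tx": 0.3, "ty": 0, "tz": 0.47, "rx": 0, "ry": 0, "rz": 0, "gripper": -1}
    - {"tx": 0.26, "ty": 0, "tz": 0.49, "rx": 0, "ry": 0, "rz": 0, "gripper": -1}
    - {"tx": 0.25, "ty": 0, "tz": 0.5, "rx": 0, "ry": 0, "rz": 0, "gripper": -1}
    - {"tx": 0.21, "ty": 0, "tz": 0.4, "rx": 0, "ry": 0, "rz": 0, "gripper": -1}
    - {"tx": 0.12, "ty": 0, "tz": 0.3, "rx": 0, "ry": 0, "rz": 0, "gripper": -1}
    - {"tx": 0.12, "ty": 0, "tz": 0.3, "rx": 0, "ry": 0, "rz": 0, "gripper": -1}
    - {"tx": 0.12, "ty": 0, "tz": 0.3, "rx": 0, "ry": 0, "rz": 0, "gripper": -1}
    - {"tx": 0.1, "ty": 0, "tz": 0.3, "rx": 0, "ry": 0, "rz": 0, "gripper": -1}
    - {"tx": 0, "ty": 0, "tz": 0, "rx": 0, "ry": 0, "rz": 0, "gripper": -1}

```text
clock: 12.1
eef_pos: [579.7, 27.0, 78.4]
tcp_rot: [-3.141, -0.001, 2.937]
contact_force: [0.1, -0.0, -0.5]
opening: -0.002
```

Call:
move_arm:
  increments:
    - {"tx": 0, "ty": 0, "tz": -0.4, "rx": 0, "ry": 0, "rz": 0, "gripper": -1}
    - {"tx": 1.0, "ty": 0, "tz": 0, "rx": 0, "ry": 0, "rz": 0, "gripper": -1}
    - {"tx": 0.1, "ty": 0, "tz": 0.2, "rx": 0, "ry": 0, "rz": 0, "gripper": -1}
    - {"tx": 0, "ty": 0, "tz": 0.2, "rx": 0, "ry": 0, "rz": 0, "gripper": -1}
    - {"tx": 0, "ty": 0, "tz": 0.2, "rx": 0, "ry": 0, "rz": 0, "gripper": -1}
    - {"tx": 0, "ty": 0, "tz": 0.2, "rx": 0, "ry": 0, "rz": 0, "gripper": -1}
    - {"tx": 0, "ty": 0, "tz": 0.2, "rx": 0, "ry": 0, "rz": 0, "gripper": -1}
    - {"tx": 0, "ty": 0, "tz": 0.2, "rx": 0, "ry": 0, "rz": 0, "gripper": -1}
    - {"tx": 0, "ty": 0, "tz": 0.15, "rx": 0, "ry": 0, "rz": 0, "gripper": -1}
    - {"tx": 0, "ty": 0, "tz": 0.1, "rx": 0, "ry": 0, "rz": 0, "gripper": -1}
    - {"tx": 0, "ty": 0, "tz": 0, "rx": 0, "ry": 0, "rz": 0, "gripper": -1}
    - {"tx": 0, "ty": 0, "tz": 0, "rx": 0, "ry": 0, "rz": 0, "gripper": -1}

```text
clock: 13.3
eef_pos: [569.8, 29.2, 68.4]
tcp_rot: [3.142, 0.0, 2.937]
contact_force: [0.3, 0.1, -0.5]
opening: 0.001
```

Call:
move_arm:
  increments:
    - {"tx": 0, "ty": 0, "tz": 0.1, "rx": 0, "ry": 0, "rz": 0, "gripper": -1}
    - {"tx": 0, "ty": 0, "tz": 0.1, "rx": 0, "ry": 0, "rz": 0, "gripper": -1}
    - {"tx": 0, "ty": 0, "tz": 0.1, "rx": 0, "ry": 0, "rz": 0, "gripper": -1}
    - {"tx": 0, "ty": 0, "tz": 0, "rx": 0, "ry": 0, "rz": 0, "gripper": -1}

```text
clock: 13.7
eef_pos: [569.5, 29.2, 65.2]
tcp_rot: [3.142, -0.0, 2.937]
contact_force: [0.3, 0.1, 0.2]
opening: 0.003
```

Call:
move_arm:
  increments:
    - {"tx": 0, "ty": 0, "tz": 0.1, "rx": 0, "ry": 0, "rz": 0, "gripper": -1}
    - {"tx": 0, "ty": 0, "tz": 0, "rx": 0, "ry": 0, "rz": 0, "gripper": -1}

```text
clock: 13.9
eef_pos: [569.5, 29.3, 64.3]
tcp_rot: [-3.142, -0.0, 2.937]
contact_force: [-0.0, 0.0, 0.2]
opening: -0.002
```

Call:
move_arm:
  increments:
    - {"tx": 0, "ty": 0, "tz": 0.1, "rx": 0, "ry": 0, "rz": 0, "gripper": -1}
    - {"tx": 0, "ty": 0, "tz": 0, "rx": 0, "ry": 0, "rz": 0, "gripper": -1}

```text
clock: 14.1
eef_pos: [569.6, 29.2, 64.0]
tcp_rot: [-3.142, 0.0, 2.937]
contact_force: [-3.2, 0.6, 9.9]
opening: -0.002
```

```bash
python3 cov.py side; python3 - <<'E'
from h import *
im=cv2.imread("pics/last_side.png"); cv2.imwrite("pics/s7.png",cv2.resize(im[100:280,130:370],(800,600),interpolation=cv2.INTER_CUBIC))
E
```

```text
side theta 1.108 z range [ 57.9 182.2] x range [-22.3  98. ] res 26.4 5389
```

View pics/s7.png

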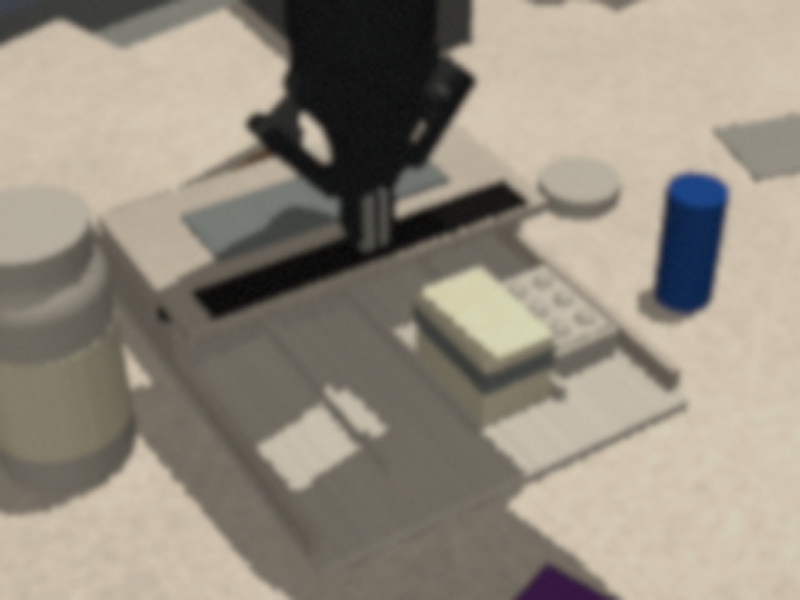

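The cover lies shut, and the fingers sit on the black strip at about (375,245). The force is about 10 N at z = 64, which is the height given for the strip when shut. I'll add a little and hold.

Call:
move_arm:
  increments:
    - {"tx": 0, "ty": 0, "tz": 0.03, "rx": 0, "ry": 0, "rz": 0, "gripper": -1}
    - {"tx": 0, "ty": 0, "tz": 0, "rx": 0, "ry": 0, "rz": 0, "gripper": -1}

```text
clock: 14.35
eef_pos: [569.6, 29.2, 64.0]
tcp_rot: [-3.142, 0.0, 2.937]
contact_force: [-3.7, -0.3, 12.8]
opening: 0.001
```

Call:
move_arm:
  increments:
    - {"tx": 0, "ty": 0, "tz": 0.02, "rx": 0, "ry": 0, "rz": 0, "gripper": -1}
    - {"tx": 0, "ty": 0, "tz": 0, "rx": 0, "ry": 0, "rz": 0, "gripper": -1}
    - {"tx": 0, "ty": 0, "tz": 0, "rx": 0, "ry": 0, "rz": 0, "gripper": -1}
    - {"tx": 0, "ty": 0, "tz": 0, "rx": 0, "ry": 0, "rz": 0, "gripper": -1}
    - {"tx": 0, "ty": 0, "tz": 0, "rx": 0, "ry": 0, "rz": 0, "gripper": -1}
    - {"tx": 0, "ty": 0, "tz": 0, "rx": 0, "ry": 0, "rz": 0, "gripper": -1}
    - {"tx": 0, "ty": 0, "tz": 0, "rx": 0, "ry": 0, "rz": 0, "gripper": -1}
    - {"tx": 0, "ty": 0, "tz": 0, "rx": 0, "ry": 0, "rz": 0, "gripper": -1}
    - {"tx": 0, "ty": 0, "tz": 0, "rx": 0, "ry": 0, "rz": 0, "gripper": -1}
    - {"tx": 0, "ty": 0, "tz": 0, "rx": 0, "ry": 0, "rz": 0, "gripper": -1}
    - {"tx": 0, "ty": 0, "tz": 0, "rx": 0, "ry": 0, "rz": 0, "gripper": -1}
    - {"tx": 0, "ty": 0, "tz": 0, "rx": 0, "ry": 0, "rz": 0, "gripper": -1}

```text
clock: 15.55
eef_pos: [569.6, 29.2, 64.0]
tcp_rot: [-3.142, 0.0, 2.937]
contact_force: [-5.0, -0.2, 14.5]
opening: 0.004
```

Call:
move_arm:
  increments:
    - {"tx": 0, "ty": 0, "tz": 0, "rx": 0, "ry": 0, "rz": 0, "gripper": -1}
    - {"tx": 0, "ty": 0, "tz": 0, "rx": 0, "ry": 0, "rz": 0, "gripper": -1}
    - {"tx": 0, "ty": 0, "tz": 0, "rx": 0, "ry": 0, "rz": 0, "gripper": -1}
    - {"tx": 0, "ty": 0, "tz": 0, "rx": 0, "ry": 0, "rz": 0, "gripper": -1}
    - {"tx": 0, "ty": 0, "tz": 0, "rx": 0, "ry": 0, "rz": 0, "gripper": -1}
    - {"tx": 0, "ty": 0, "tz": 0, "rx": 0, "ry": 0, "rz": 0, "gripper": -1}
    - {"tx": 0, "ty": 0, "tz": 0, "rx": 0, "ry": 0, "rz": 0, "gripper": -1}
    - {"tx": 0, "ty": 0, "tz": 0, "rx": 0, "ry": 0, "rz": 0, "gripper": -1}
    - {"tx": 0, "ty": 0, "tz": 0, "rx": 0, "ry": 0, "rz": 0, "gripper": -1}
    - {"tx": 0, "ty": 0, "tz": 0, "rx": 0, "ry": 0, "rz": 0, "gripper": -1}

```text
clock: 16.55
eef_pos: [569.6, 29.2, 64.0]
tcp_rot: [3.142, 0.0, 2.937]
contact_force: [-4.5, -0.2, 14.5]
opening: 0.0
```

Held at about 15 N for 2.2 s. Now I lift away and check.

Call:
move_arm:
  increments:
    - {"tx": 0, "ty": 0, "tz": -0.1, "rx": 0, "ry": 0, "rz": 0, "gripper": -1}
    - {"tx": 0, "ty": 0, "tz": -0.3, "rx": 0, "ry": 0, "rz": 0, "gripper": -1}
    - {"tx": 0, "ty": 0, "tz": -2, "rx": 0, "ry": 0, "rz": 0, "gripper": -1}
    - {"tx": 0, "ty": 0, "tz": -4, "rx": 0, "ry": 0, "rz": 0, "gripper": -1}
    - {"tx": 0, "ty": 0, "tz": -4, "rx": 0, "ry": 0, "rz": 0, "gripper": -1}
    - {"tx": 2, "ty": 0, "tz": -4, "rx": 0, "ry": 0, "rz": 0, "gripper": -1}
    - {"tx": 3, "ty": 0, "tz": -4, "rx": 0, "ry": 0, "rz": 0, "gripper": -1}
    - {"tx": 4, "ty": 0, "tz": -3, "rx": 0, "ry": 0, "rz": 0, "gripper": -1}
    - {"tx": 4, "ty": 0, "tz": -2, "rx": 0, "ry": 0, "rz": 0, "gripper": -1}
    - {"tx": 2, "ty": 0, "tz": 0, "rx": 0, "ry": 0, "rz": 0, "gripper": -1}
    - {"tx": 0, "ty": 0, "tz": 0, "rx": 0, "ry": 0, "rz": 0, "gripper": -1}
    - {"tx": 0, "ty": 0, "tz": 0, "rx": 0, "ry": 0, "rz": 0, "gripper": -1}

```text
clock: 17.75
eef_pos: [423.1, 59.7, 297.1]
tcp_rot: [3.141, 0.001, 2.937]
contact_force: [-0.3, -0.3, 0.1]
opening: 0.0
```

```bash
python3 look.py w8 574.3,29,-.206; python3 - <<'E'
from h import *
q=np.array([574.3,29,-.206]); cs,sn=np.cos(q[2]),np.sin(q[2])
for c in("scene","side"):
    im,d=r.grab_frame(c); P=cloud(c,np.where(d>0,d,np.nan)).reshape(-1,3)
    e=P[:,:2]-q[:2]; a=e@[cs,sn]; b=e@[-sn,cs]; z=P[:,2]
    k=(abs(b)<105)&(a>-15)&(a<100)&(z>45)&(z<90); m=np.polyfit(a[k],z[k],1); print(c,"cover slope",m.round(4),k.sum(),"z",np.percentile(z[k],[5,50,95]).round(1))
    for n,k in(("bottle",(b>125)&(b<260)&(abs(a)<150)&(z>100)&(z<160)),("vial",(b<-125)&(b>-220)&(a<-10)&(a>-150)&(z>60)&(z<90))):
        if k.sum()>5: print(c,n,np.percentile(a[k],[2,98]).round(),np.percentile(b[k],[2,98]).round())
    save("f_"+c,cv2.resize(im[110:310,130:390],(780,600)))
E
```

```text
17.75 [423.1  59.7 297.1] [3.141e+00 1.000e-03 2.937e+00] 0.0 [-0.3 -0.3  0.1]
lane -81 z> 24 1079 x [-104.8  -37.6] y [-101.1  -58.6]
lane -81 z> 40 101 x [-20.5  28.9] y [-103.8  -58.9]
lane -27 z> 24 72 x [-114.8 -113.6] y [-49.2  -7.3]
lane -27 z> 40 1309 x [-114.5  -46.2] y [-48.8  -6.5]
lane 81 z> 40 130 x [-20.5  36.5] y [ 58.8 104.6]
tcp in press -154.3 -0.8 tool y vs press y deg 0.1
scene cover slope [-2.44000e-02  6.20444e+01] 7958 z [58.3 60.8 64. ]
scene bottle [-28.  32.] [148. 209.]
scene vial [-91. -59.] [-190. -158.]
side cover slope [-2.8100e-02  6.2284e+01] 3609 z [58.4 61.2 64.1]
side bottle [-38.  21.] [154. 216.]
side vial [-94. -61.] [-189. -157.]
```

View pics/f_side.png

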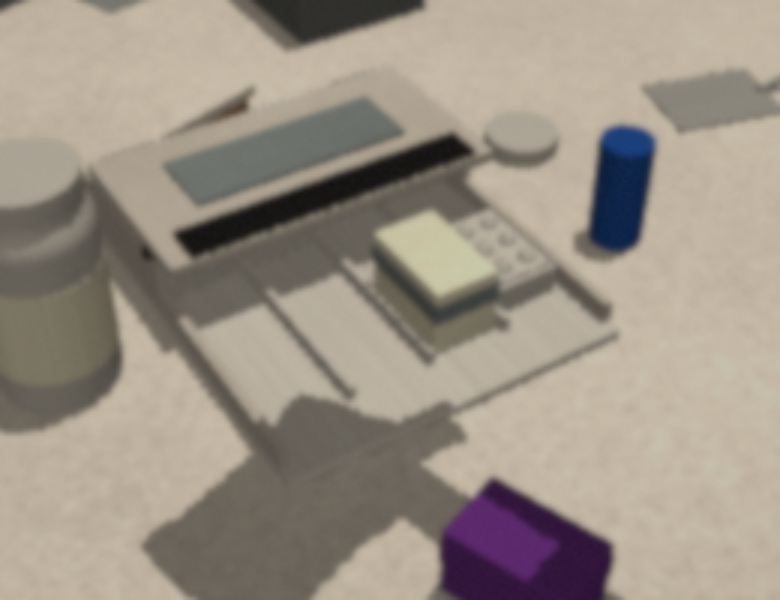

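```bash
python3 - <<'E'
from h import *
q=np.array([574.3,29,-.206]); cs,sn=np.cos(q[2]),np.sin(q[2])
for c in("scene","side"):
    im,d=r.grab_frame(c); P=cloud(c,np.where(d>0,d,np.nan)).reshape(-1,3)
    e=P[:,:2]-q[:2]; a=e@[cs,sn]; b=e@[-sn,cs]; z=P[:,2]
    for lo,hi in((12,98),):
        k=(abs(b)<100)&(a>lo)&(a<hi)&(z>50)&(z<75); print(c,np.polyfit(a[k],z[k],1).round(4),k.sum())
    k=(abs(b)<90)&(a>-14)&(a<2)&(z>50)&(z<80); print("strip z",np.median(z[k]))
E
```

```text
scene [-1.26000e-02  6.13383e+01] 5767
strip z 63.40732659090352
side [-6.10000e-03  6.09617e+01] 2613
strip z 63.40188256463496
```

```bash
python3 -c "
from rig import r
print(r.sense()['clock'],r.sign_off())"
```

```text
the job is handed in; nothing more can be done
18.0 None
```

I handed the job in at 18.0 s of the 64 s allowed. The two flat packs in the +y lanes are home in the bed, and the cover is shut and sealed; sign-off itself reports no verdict.

- **Packs:** I pushed both at once with the half-open fingers until they met the back stop at about 5 N. Before the cover came down, their rear edges were at x ≈ 14 mm, so their centres are at about 49 mm.
- **Left on the infeed:** the third pack's centre is at about x = -71 mm and the carton's at about -80 mm. Neither moved.
- **Cover:** I drew it down slowly along its arc and pressed the strip at about 15 N for a little over 2 s. The highest force I read was about 15 N, though the readings come only at the end of each move.
- **Last checks:** the strip top is at z ≈ 63.4 mm, where shut is 64 mm. The measured slope is 0.006 to 0.013 rad. The bottle and vial moved no more than about 2 mm between my first and last measurements. I checked the cap only by eye, and it looked undisturbed.
- **What disagreed:**
  - While the gripper was in view, some angle fits of the cover, mainly from the side camera, were thrown off (up to 1.1 rad), so I ignored them.
  - My first fit of the shut cover gave about 0.025 rad because it included the raised strip; fitting the plate alone brought it within the limit.
  - The first move call was refused as invalid, so nothing moved.

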